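# Ready the dressing drum: press its lid shut and open its vents

## Robot

A 6-joint arm with a two-finger parallel gripper is mounted at the origin on the work surface; the furniture and walls round the work are solid. World frame = base frame: x ahead of the robot, y to its left, z up, the work surface at z = 0. Lengths are in m, angles in rad, forces in N, time in s.
With the tool pointing down it reaches from about 0.3 to 0.775 m from the base axis. Payload 14.6 kg.
Tool frame: the origin (TCP) lies on the centre line of the jaws, within the pads' length; the fingertips stand bot.tip_extent ahead of it and the grasp point (between the pads) lies 2 mm behind it (bot.tip_extent is the distance from the TCP to the fingertips, in m); z points along the fingers, x is the direction in which the jaws open and shut, and the axes are right-handed (so a half turn about z gives the same grasp; the last joint's range is limited). The gripper opens to 85 mm and grips with 20 to 120 N. Pads are 22 mm wide; open, the fingers measure 114 mm over their backs; the gripper's body (76 mm by 85 mm) begins 54 mm behind the grasp point. The pads swing forward as they close: fully open they stand 13 mm farther back than shut.
Start: joints at [-1.173, 0.3, 1.521, -0, 1.321, -0.067], TCP at [0.247, -0.492, 0.248] pointing down, gripper open.
Joint ranges: [-3.03, 3.03], [-0.79, 2.21], [0.23, 2.52], [-1.04, 4.18], [0, 3.07], [-2.55, 2.55]. Speed limits (rad/s): [2.22, 2.22, 2.57, 3.14, 3.14, 3.14].

## Interface

Orientations are given as a unit quaternion [x, y, z, w].
In Python, from workcell import bot, optics gives the robot as it stands.
- The arm moves only by the tool step_arm, never from a script. Its argument "targets" is a list of rows, each an object with "linear": the shift along the tool's x, y, z as a fraction of full scale, a list of three; "turn": the turn about the tool's z as a fraction of full scale; "grip": the opening, from -1 (shut) to 1 (fully open), so that 0 is half open. A call has exactly 10 rows; each row is the pose to reach, as a shift and turn from the pose commanded when the call began, along the tool's axes at that moment; what a row does not reach only later rows make up. Full scale, the value 1, is 0.1 m for a shift and 45 degrees for a turn. A row lasts 1/10 s, in which the tool goes at most 50 mm and 8.59 degrees, less where a joint would pass 70% of its speed; a pose out of reach is approached as far as the arm can. A call with a number of a shift or a turn outside -1 to 1 is refused whole. A call with a gripper value outside its range is refused whole. The fingers move at their own pace and stop on an object; "grip_force" is the grip in N (left out, the last holds). Time passes only in rows, so rows that repeat a pose let the fingers close, or fill a call up. It gives the time, the measured TCP pose, the force and the opening at its end, in the units of the state.
- bot.sense(): the state, without advancing time (a new reading comes with each control period).
- optics.snapshot(name): name is "side" or "top"; returns a dict with "pixels" (420x560x3 uint8, red, green, blue), "K" (3x3 intrinsics, pixels), "dist" ([k1, k2, p1, p2, k3] as OpenCV has them; the pictures are not rectified), "pose" (4x4, takes a point from camera to world coordinates). Camera axes: x right, y up, looking along -z (the intrinsics and any distortion apply to the point x, -y, -z); pixel columns grow to the right and rows downward; lengths in m; the calibration is good to about 2 mm. A picture is of the moment at which its call begins. There is no depth.
- bot.finish_job(): hands the job in, once; it reports no verdict.
The state is a dict: "clock": time; "joint_pos": joint angles; "joint_vel": joint speeds; "joint_torque": joint torques, N m; "tool_pos": TCP position; "eef_rot": TCP orientation; "contact_force": force on the tool from outside, world axes, zero at the start; "moment": the same for the moment, N m; "width": finger opening in m.
Only numpy, scipy, OpenCV 4.12 (cv2) and the standard library are available. Lean on these libraries where they do the work, as an engineer would, in place of code of your own. Each camera call takes 0.05 s, during which the arm holds its last target.

## Task

The packed dressing drum is about to go into the steriliser. With the fingertips only, first press its ajar lid down until it is fully shut, then push the shutter's upright thumb tab gently along its arc, anticlockwise seen from above, keeping the fingertips against it all the way until it is at its stop and the vent holes are fully open. Do not grip, lift or shift the drum or anything on it, do not open the lid further, and leave the things around it alone.

Things in the scene. Friction and masses are not known exactly. Their poses are not given: they have to be found in the camera images.
- drum: round stainless dressing drum, loose and upright, about 1.8 kg: body 180 mm across, lid 187 mm; lid's flat top 100 mm above the table when shut, beads on it up to 2.5 mm higher. Knob at the lid's centre 29 mm across, top 127 mm up; thin bail round the front 100 mm from the axis, 52 mm up. Origin: centre of the underside, on the axis; z up, +x towards the lid's hinge, -x the front.
- drum_hinge (a point): middle of the lid's hinge line, on the drum's +x side, 98.5 mm from the drum's axis and 99.5 mm above the table; the hinge line is parallel to the drum's y axis. Fixed to the drum's body.
- lid (a joint): lid's angle, rad: 0 fully shut; it starts ajar by 0.12 to 0.28, front edge up. The hinge is stiff, so the lid stays where it is left; 1 to 4 N downward at the front edge moves it, and it stops dead on the drum at 0.
- lid_front (a point): point on top of the lid near its front edge, 85 mm from the drum's axis and 183.5 mm from the hinge line, where a fingertip can press it down; 100 mm above the table when the lid is shut. Turns with the lid.
- shutter (a joint): angle (rad) of the shutter, a perforated disc (148 mm across, 1.4 mm thick) turning about the drum's axis on top of the lid: 0 vents closed; grows anticlockwise seen from above; 1.571 is the stop, its holes over the lid's holes, vents fully open. Starts at 0 to 0.2. Even drag: about 1.6 to 2.5 N at the tab moves it; it stays where it is left.
- tab: upright thumb tab on the shutter: 20 mm along the radius, 3.5 mm thick along the arc, 18 mm high. Origin: middle of its foot, 63 mm from the drum's axis, 101.5 mm above the table when the lid is shut; x outward, y along the arc the opening way (push its -y face), z up. Its bearing in the drum's frame is 1.92 rad (from +x towards +y) plus the shutter's angle: from the left side to the front.
- kidney_dish: bystander: steel kidney dish with instruments in it, 95 x 202 x 34 mm, right of the drum; origin under its centre
- gallipot: bystander: small steel bowl, 79 mm across, 40 mm high, right of the drum and behind it; origin under its centre
- haemostat: bystander: steel haemostat lying flat, 140 mm long, 7 mm high, left of the drum; origin under its centre
- marker: bystander: marker pen, 130 mm long, 19 mm high, lying left of the drum on the robot's side; origin under its centre

How it is judged:
On the way, in this order (a step that is already met when the one before it is completed fails the run):
1. the lid is pressed fully shut while the vents are still closed (value of joint lid below 0.03 rad and value of joint shutter below 0.4 rad), for 0.1 s.
2. the tab is about a third of the way round, with the fingers against it (value of joint shutter between 0.45 and 0.85 rad and contact force between the fingers and tab above 0.1 N).
3. the tab is about three quarters of the way round, with the fingers against it (value of joint shutter between 0.95 and 1.4 rad and contact force between the fingers and tab above 0.1 N).
At the end, for the whole second after the job is handed in: the lid is shut (within 0.03 rad), the shutter is at its open stop (within 0.09 rad of 1.571), and the drum stands upright and at rest within 25 mm of where it stood (its hinge within 35 mm) (value of joint lid below 0.03 rad and value of joint shutter above 1.48 rad and distance of drum from where it was at the start of the episode below 0.025 m and distance of drum_hinge from where it was at the start of the episode below 0.035 m and angle between drum's own z axis and vertical below 0.05 rad and linear speed of drum below 0.01 m/s); the robot touches nothing.
It fails at once if the drum is lifted, tipped or pushed out of place (height (world z) of drum above 0.012 m or angle between drum's own z axis and vertical above 0.12 rad or distance of drum from where it was at the start of the episode above 0.025 m or distance of drum_hinge from where it was at the start of the episode above 0.035 m).
It fails at once if the lid is opened further (value of joint lid above 0.36 rad).
It fails at once if the tab is pinched or forced (over 20 N) or the drum pressed hard (over 50 N) (contact force between the fingers and tab above 20 N or contact force between the fingers and drum above 50 N).
It fails at once if the shutter is flung round (velocity of joint shutter above 4 rad/s).
It fails at once if a bystander is moved by more than 15 mm (distance of any of kidney_dish, gallipot, haemostat, marker from where it was at the start of the episode above 0.015 m).
It also fails if it takes over 48 s, if anything falls off the work surface, if the arm or the gripper's body presses on something with over 40 N, if the wrist force passes 120 N, or if a joint passes its speed limit or range.

## Working session

There is one attempt and no reset: what is moved stays moved. The work goes in short steps, Python scripts to look and compute and a tool call to move; the robot and the scene stay as the last step left them, time stands still between calls to the robot, and variables do not carry over. Pictures are saved under pics/ and viewed, and the job is handed in when it is done.

Besides the shell and the picture viewer there is one more tool, called after "Emit:" in YAML: its name, and indented under it one key for each argument. step_arm: Moves the arm, as the interface text tells. Shift numbers are shares of 0.1 m and turn numbers shares of 45 degrees, none past 1 either way. Its arguments: {"type":"object","properties":{"targets":{"type":"array"},"grip_force":{"type":"number"}},"required":["targets"]}

```bash
mkdir -p pics; ls; python3 - <<'E'
from workcell import bot, optics
import cv2
print(bot.tip_extent); print(bot.sense())
for n in ("top","side"):
    s=optics.snapshot(n); cv2.imwrite(f"pics/{n}0.png",s["pixels"][:,:,::-1]); print(n,s["K"],s["dist"],s["pose"])
E
```

```text
pics
0.017
{'clock': 0.0, 'joint_pos': array([-1.17258658e+00,  3.00459412e-01,  1.52160229e+00,  4.73276725e-06,
        1.32067763e+00, -6.65924245e-02]), 'joint_vel': array([ 0.00108866, -0.00030265,  0.00103114,  0.00027616,  0.00039722,
        0.00099887]), 'joint_torque': array([ 4.42286728e-04, -5.43509102e+01, -3.61787224e+01, -4.92428353e-05,
        4.01050231e-03,  6.87490598e-06]), 'tool_pos': array([ 0.24645307, -0.49144935,  0.24771874]), 'eef_rot': array([ 8.50953712e-01, -5.25240374e-01, -4.65435641e-04, -3.34806172e-04]), 'contact_force': array([ 0.3878012 , -0.40751161, -0.51961191]), 'moment': array([-0.00477288,  0.01603878, -0.00919954]), 'width': 0.0856203901325296}
top [[537.63392896   0.         274.86637343]
 [  0.         537.63392896 213.18205564]
 [  0.           0.           1.        ]] [-0.1974843  0.         0.         0.         0.       ] [[ 9.17437340e-03  9.88269160e-01 -1.52446377e-01  3.55858214e-01]
 [-9.99957884e-01  9.02974753e-03 -1.64100984e-03  4.76581735e-02]
 [-2.45207114e-04  1.52455012e-01  9.88310381e-01  1.09027936e+00]
 [ 0.00000000e+00  0.00000000e+00  0.00000000e+00  1.00000000e+00]]
side [[427.3777714    0.         284.6895702 ]
 [  0.         427.3777714  210.33128387]
 [  0.           0.           1.        ]] [0.00035265 0.         0.         0.         0.        ] [[-0.68926188 -0.63481135  0.3491885   0.79939011]
 [ 0.72451058 -0.60497259  0.33029166  0.30301461]
 [ 0.00157657  0.48064821  0.87691209  0.82751601]
 [ 0.          0.          0.          1.        ]]
```

View pics/top0.png

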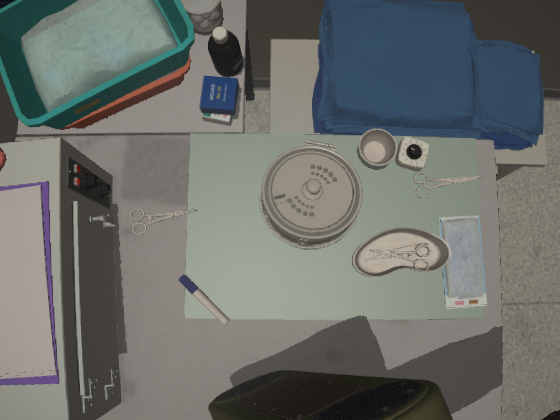

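View pics/side0.png

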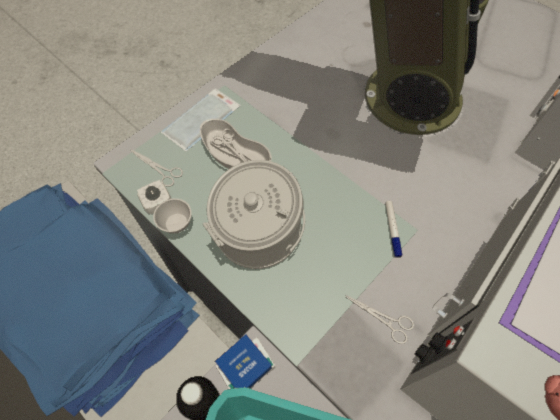

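```bash
python3 - <<'E'
import cv2
a=cv2.imread("pics/top0.png")[130:260,245:375]; cv2.imwrite("pics/topc.png",cv2.resize(a,None,fx=4.6,fy=4.6,interpolation=cv2.INTER_CUBIC))
a=cv2.imread("pics/side0.png")[150:275,195:320]; cv2.imwrite("pics/sidec.png",cv2.resize(a,None,fx=4.8,fy=4.8,interpolation=cv2.INTER_CUBIC))
E
```

```text
(no output)
```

View pics/topc.png

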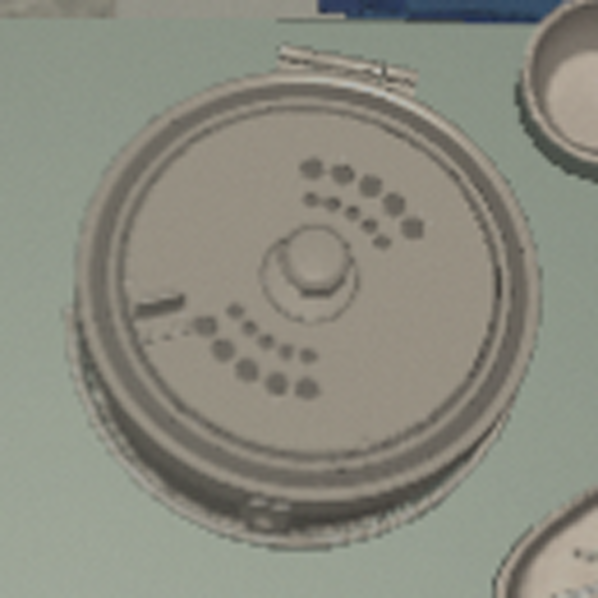

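View pics/sidec.png

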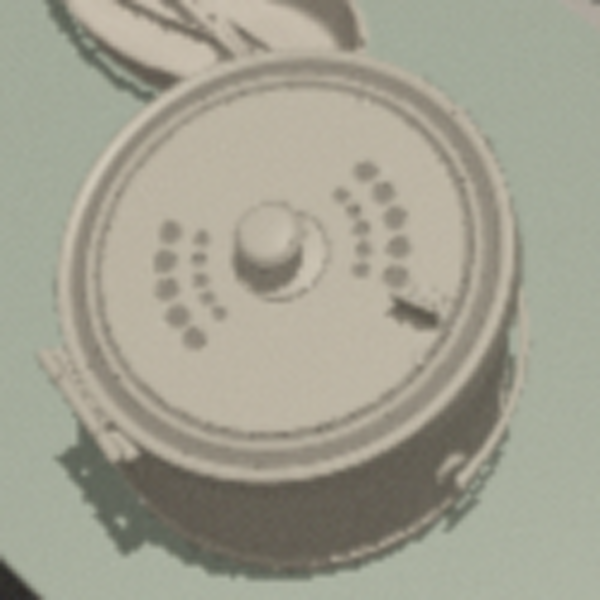

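```bash
cat > h.py <<'E'
import numpy as np, cv2
from scipy.optimize import least_squares
T=dict(K=np.array([[537.63392896,0,274.86637343],[0,537.63392896,213.18205564],[0,0,1]]),dist=np.array([-0.1974843,0,0,0,0]),pose=np.array([[9.17437340e-03,9.88269160e-01,-1.52446377e-01,3.55858214e-01],[-9.99957884e-01,9.02974753e-03,-1.64100984e-03,4.76581735e-02],[-2.45207114e-04,1.52455012e-01,9.88310381e-01,1.09027936],[0,0,0,1]]))
S=dict(K=np.array([[427.3777714,0,284.6895702],[0,427.3777714,210.33128387],[0,0,1]]),dist=np.array([0.00035265,0,0,0,0]),pose=np.array([[-0.68926188,-0.63481135,0.3491885,0.79939011],[0.72451058,-0.60497259,0.33029166,0.30301461],[0.00157657,0.48064821,0.87691209,0.82751601],[0,0,0,1]]))
def proj(c,P):
    P=np.atleast_2d(P); R=c["pose"][:3,:3]; p=(P-c["pose"][:3,3])@R
    p=p*[1,-1,-1]
    return cv2.projectPoints(p.reshape(-1,1,3),np.zeros(3),np.zeros(3),c["K"],c["dist"])[0].reshape(-1,2)
def rays(c,uv):
    n=cv2.undistortPoints(np.array(uv,float).reshape(-1,1,2),c["K"],c["dist"]).reshape(-1,2)
    d=np.c_[n[:,0],-n[:,1],-np.ones(len(n))]@c["pose"][:3,:3].T
    return c["pose"][:3,3],d
def onz(c,uv,z):
    o,d=rays(c,uv); return o+d*((z-o[2])/d[:,2])[:,None]
def world(q,P,lid=True):
    x,y,yaw,a=q[:4]; P=np.atleast_2d(np.array(P,float)).copy()
    if lid:
        X=P[:,0]-.0985; Z=P[:,2]-.0995
        P=np.c_[.0985+X*np.cos(a)+Z*np.sin(a),P[:,1],.0995-X*np.sin(a)+Z*np.cos(a)]
    c,s=np.cos(yaw),np.sin(yaw)
    return np.c_[x+c*P[:,0]-s*P[:,1],y+s*P[:,0]+c*P[:,1],P[:,2]]
def circ(r,z,n=180):
    t=np.linspace(0,2*np.pi,n,endpoint=False); return np.c_[r*np.cos(t),r*np.sin(t),0*t+z]
E
cat > fit.py <<'E'
from h import *
t=lambda *p: np.array(p)/4.6+[245,130]-0.4
s=lambda *p: np.array(p)/4.8+[195,150]-0.4
C=[(T,t((118,275),(312,103),(500,290),(310,458)),t((280,52),(416,80)),t((316,252)),t((160,305))),
   (S,s((95,262),(473,235),(290,82),(265,440)),s((45,352),(128,455)),s((270,232)),s((415,312)))]
# last: tab middle (mid height)
def res(q,full=False):
    r=[]
    for i,(c,d,h,k,tb) in enumerate(C):
        pd=proj(c,world(q,circ(.074,.1015,720)))
        for u in d:
            v=pd-u; j=np.argmin((v**2).sum(1)); ctr=pd.mean(0); n=(pd[j]-ctr)/np.linalg.norm(pd[j]-ctr); r.append(v[j]@n)
        ph=proj(c,world(q,[.0985,0,.0995],False))[0]; r+=list(ph-h.mean(0))
        r+=list(proj(c,world(q,[0,0,.125]))[0]-k[0])
        b=1.92+q[4]; r+=list(proj(c,world(q,[.063*np.cos(b),.063*np.sin(b),.1105]))[0]-tb[0])
    return np.array(r)
f=least_squares(res,[.53,-.03,-.2,.2,.1],loss='soft_l1')
print(f.x); print(res(f.x).round(1).reshape(2,-1))
if __name__=="__main__":
  q=f.x
  for c,n,(x0,y0),k in((T,'top',(245,130),4.6),(S,'side',(195,150),4.8)):
    im=cv2.imread(f"pics/{n}c.png")
    def dr(P,lid,col):
        for u in (proj(c,world(q,P,lid))+.4-[x0,y0])*k: cv2.circle(im,tuple(int(v) for v in u),2,col,-1)
    dr(circ(.074,.1015),1,(0,0,255)); dr(circ(.0935,.098),1,(0,255,255)); dr(circ(.0145,.122,40),1,(255,0,0)); dr(circ(.09,.0),0,(255,0,255))
    dr([[.0985,v,.0995] for v in np.linspace(-.03,.03,13)],0,(0,255,0))
    b=1.92+q[4];dr([[r*np.cos(b),r*np.sin(b),z] for r in np.linspace(.053,.073,9) for z in(.1015,.1195)],1,(255,255,0))
    cv2.imwrite(f"pics/{n}fit.png",im)
E
python3 fit.py
```

```text
[ 0.5455578  -0.0172342  -0.18910525  0.21192427  0.0925363 ]
[[-1.  -2.5 -1.9 -0.7 -0.2  0.5 -0.4  0.9 -0.8 -0.2]
 [-1.2 -1.8 -1.1 -1.3 -1.3  0.7 -0.9 -0.1 -0.3 -0.6]]
```

View pics/topfit.png

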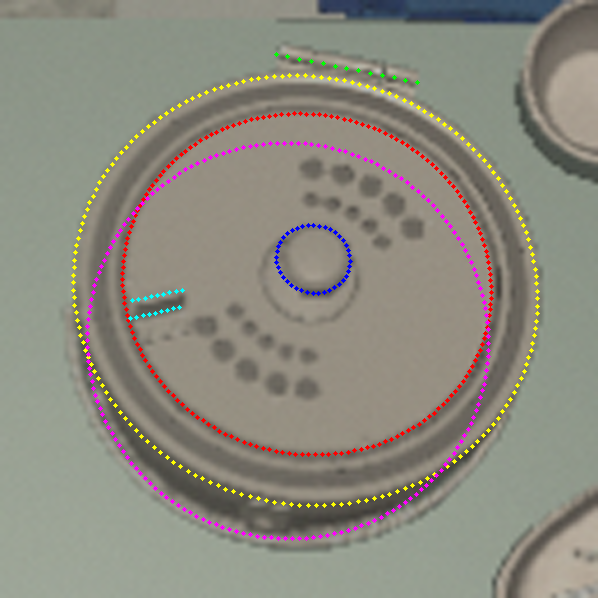

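View pics/sidefit.png

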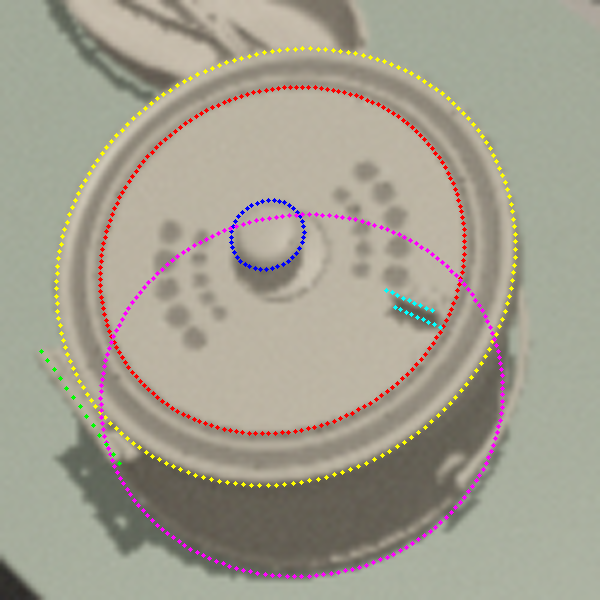

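Emit:
step_arm:
  targets:
    - {"linear": [-0.08, -0.1, 0], "turn": 0, "grip": -1}
    - {"linear": [-0.17, -0.2, 0], "turn": 0, "grip": -1}
    - {"linear": [-0.25, -0.3, 0], "turn": 0, "grip": -1}
    - {"linear": [-0.34, -0.4, 0], "turn": 0, "grip": -1}
    - {"linear": [-0.42, -0.5, 0], "turn": 0, "grip": -1}
    - {"linear": [-0.5, -0.6, 0], "turn": 0, "grip": -1}
    - {"linear": [-0.59, -0.7, 0], "turn": 0, "grip": -1}
    - {"linear": [-0.67, -0.8, 0], "turn": 0, "grip": -1}
    - {"linear": [-0.76, -0.9, 0], "turn": 0, "grip": -1}
    - {"linear": [-0.84, -1, 0], "turn": 0, "grip": -1}
  grip_force: 20

```text
clock: 1.1
tool_pos: [0.2986, -0.3707, 0.2483]
eef_rot: [0.851, -0.525, -0.0, -0.0]
contact_force: [-0.0, -0.5, -0.9]
width: 0.0001
```

Emit:
step_arm:
  targets:
    - {"linear": [-0.08, -0.1, 0], "turn": 0, "grip": -1}
    - {"linear": [-0.17, -0.2, 0], "turn": 0, "grip": -1}
    - {"linear": [-0.25, -0.3, 0], "turn": 0, "grip": -1}
    - {"linear": [-0.34, -0.4, 0], "turn": 0, "grip": -1}
    - {"linear": [-0.42, -0.5, 0], "turn": 0, "grip": -1}
    - {"linear": [-0.5, -0.6, 0], "turn": 0, "grip": -1}
    - {"linear": [-0.59, -0.7, 0], "turn": 0, "grip": -1}
    - {"linear": [-0.67, -0.8, 0], "turn": 0, "grip": -1}
    - {"linear": [-0.76, -0.9, 0], "turn": 0, "grip": -1}
    - {"linear": [-0.84, -1, 0], "turn": 0, "grip": -1}

```text
clock: 2.1
tool_pos: [0.3504, -0.2508, 0.2483]
eef_rot: [0.851, -0.525, -0.0, 0.0]
contact_force: [-0.4, -0.3, -0.3]
width: -0.0002
```

Emit:
step_arm:
  targets:
    - {"linear": [-0.08, -0.1, 0], "turn": 0, "grip": -1}
    - {"linear": [-0.17, -0.2, 0], "turn": 0, "grip": -1}
    - {"linear": [-0.25, -0.3, 0], "turn": 0, "grip": -1}
    - {"linear": [-0.34, -0.4, 0], "turn": 0, "grip": -1}
    - {"linear": [-0.42, -0.5, 0], "turn": 0, "grip": -1}
    - {"linear": [-0.5, -0.6, 0], "turn": 0, "grip": -1}
    - {"linear": [-0.59, -0.7, 0], "turn": 0, "grip": -1}
    - {"linear": [-0.67, -0.8, 0], "turn": 0, "grip": -1}
    - {"linear": [-0.76, -0.9, 0], "turn": 0, "grip": -1}
    - {"linear": [-0.84, -1, 0], "turn": 0, "grip": -1}

```text
clock: 3.1
tool_pos: [0.4021, -0.1309, 0.2483]
eef_rot: [0.851, -0.525, 0.0, 0.0]
contact_force: [-0.3, -0.2, -0.3]
width: 0.0002
```

Emit:
step_arm:
  targets:
    - {"linear": [-0.09, -0.1, 0], "turn": 0.08, "grip": -1}
    - {"linear": [-0.18, -0.2, 0], "turn": 0.17, "grip": -1}
    - {"linear": [-0.27, -0.3, 0], "turn": 0.25, "grip": -1}
    - {"linear": [-0.36, -0.4, 0], "turn": 0.33, "grip": -1}
    - {"linear": [-0.45, -0.5, 0], "turn": 0.42, "grip": -1}
    - {"linear": [-0.54, -0.6, 0], "turn": 0.5, "grip": -1}
    - {"linear": [-0.63, -0.7, 0], "turn": 0.58, "grip": -1}
    - {"linear": [-0.72, -0.8, 0], "turn": 0.67, "grip": -1}
    - {"linear": [-0.8, -0.9, 0], "turn": 0.75, "grip": -1}
    - {"linear": [-0.88, -1, 0], "turn": 0.83, "grip": -1}

```text
clock: 4.1
tool_pos: [0.4519, -0.0073, 0.2483]
eef_rot: [-0.637, 0.771, 0.0, 0.0]
contact_force: [0.4, -0.7, 0.4]
width: -0.0001
```

```bash
cat > rows.py <<'E'
import numpy as np
from workcell import bot
from scipy.spatial.transform import Rotation as R
def rows(pts,p0=None):  # pts: list of (x,y,ztcp,az); p0 commanded (x,y,z,az)
    s=bot.sense(); Rm=R.from_quat(s['eef_rot']).as_matrix(); p=np.array(s['tool_pos'])
    az=np.arctan2(Rm[1,0],Rm[0,0])
    if p0 is not None:
        p=np.array(p0[:3]); az=p0[3]
    c,sn=np.cos(az),np.sin(az); A=np.array([[c,sn,0],[sn,-c,0],[0,0,-1]])
    print('p',p.round(4),'az',round(az,4),'F',s['contact_force'].round(1),'t',s['clock'])
    for q in pts:
        l=A@(np.array(q[:3])-p)/.1; d=(az-q[3]+np.pi)%(2*np.pi)-np.pi
        print([round(float(v),3) for v in l],round(float(d/np.deg2rad(45)),3))
E
python3 - <<'E'
from rows import *
from workcell import optics
import cv2
rows([(.462,-.001,.248,-1.76)])
s=optics.snapshot("side"); cv2.imwrite("pics/side1.png",s["pixels"][:,:,::-1])
E
```

```text
p [ 0.4519 -0.0073  0.2483] az -1.7604 F [ 0.4 -0.7  0.4] t 4.1
[-0.081, -0.088, 0.003] -0.001
```

View pics/side1.png

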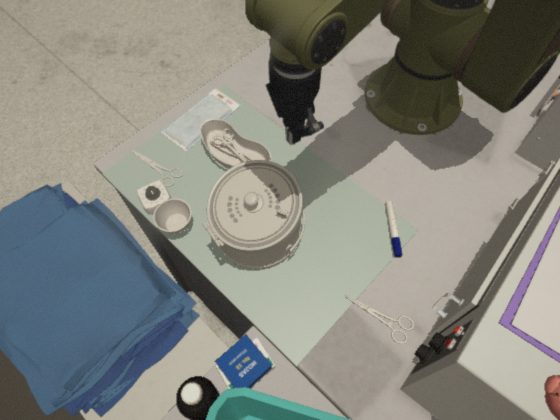

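```bash
python3 - <<'E'
from h import *
print(proj(S,[[.4519,-.0073,.2313],[.4519,-.0073,.30]]))
E
```

```text
[[292.55734232 140.64155107]
 [293.31537144 113.96495842]]
```

Emit:
step_arm:
  targets:
    - {"linear": [-0.04, -0.05, 0.1], "turn": 0, "grip": -1}
    - {"linear": [-0.08, -0.09, 0.2], "turn": 0, "grip": -1}
    - {"linear": [-0.08, -0.09, 0.3], "turn": 0, "grip": -1}
    - {"linear": [-0.08, -0.09, 0.4], "turn": 0, "grip": -1}
    - {"linear": [-0.08, -0.09, 0.5], "turn": 0, "grip": -1}
    - {"linear": [-0.08, -0.09, 0.6], "turn": 0, "grip": -1}
    - {"linear": [-0.08, -0.09, 0.7], "turn": 0, "grip": -1}
    - {"linear": [-0.08, -0.09, 0.8], "turn": 0, "grip": -1}
    - {"linear": [-0.08, -0.09, 0.8], "turn": 0, "grip": -1}
    - {"linear": [-0.08, -0.09, 0.8], "turn": 0, "grip": -1}

```text
clock: 5.15
tool_pos: [0.4621, -0.0023, 0.1683]
eef_rot: [-0.638, 0.77, 0.0, -0.0]
contact_force: [0.0, 0.3, 0.6]
width: 0.0001
```

```bash
python3 - <<'E'
from workcell import bot, optics
import cv2
print(bot.sense()['contact_force'],bot.sense()['tool_pos'])
for n in ("top","side"):
    s=optics.snapshot(n); a=s["pixels"][:,:,::-1]; a=a[100:275,230:405] if n=="top" else a[80:280,180:380]
    cv2.imwrite(f"pics/{n}2.png",cv2.resize(a,(600,600),interpolation=cv2.INTER_CUBIC))
E
```

```text
[0.01990065 0.28923536 0.62536311] [ 0.46207338 -0.00226707  0.16829568]
```

View pics/side2.png

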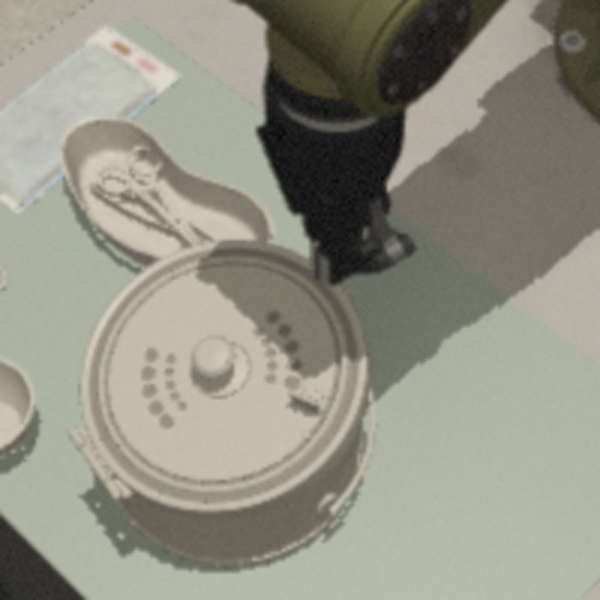

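View pics/top2.png

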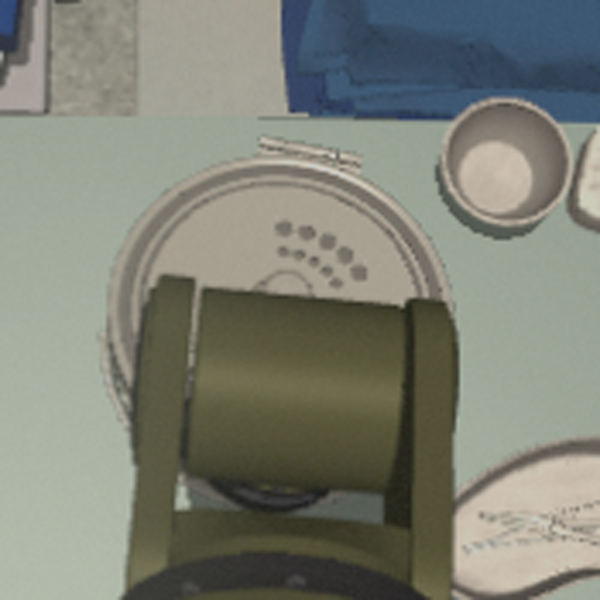

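Emit:
step_arm:
  targets:
    - {"linear": [0, 0, 0.04], "turn": 0, "grip": -1}
    - {"linear": [0, 0, 0.08], "turn": 0, "grip": -1}
    - {"linear": [0, 0, 0.12], "turn": 0, "grip": -1}
    - {"linear": [0, 0, 0.16], "turn": 0, "grip": -1}
    - {"linear": [0, 0, 0.2], "turn": 0, "grip": -1}
    - {"linear": [0, 0, 0.24], "turn": 0, "grip": -1}
    - {"linear": [0, 0, 0.28], "turn": 0, "grip": -1}
    - {"linear": [0, 0, 0.32], "turn": 0, "grip": -1}
    - {"linear": [0, 0, 0.36], "turn": 0, "grip": -1}
    - {"linear": [0, 0, 0.4], "turn": 0, "grip": -1}

```text
clock: 6.25
tool_pos: [0.462, -0.0022, 0.128]
eef_rot: [-0.638, 0.77, -0.0, 0.0]
contact_force: [-1.1, 0.8, 0.7]
width: -0.0002
```

Emit:
step_arm:
  targets:
    - {"linear": [0, 0, 0.01], "turn": 0, "grip": -1}
    - {"linear": [0, 0, 0.02], "turn": 0, "grip": -1}
    - {"linear": [0, 0, 0.03], "turn": 0, "grip": -1}
    - {"linear": [0, 0, 0.04], "turn": 0, "grip": -1}
    - {"linear": [0, 0, 0.05], "turn": 0, "grip": -1}
    - {"linear": [0, 0, 0.06], "turn": 0, "grip": -1}
    - {"linear": [0, 0, 0.07], "turn": 0, "grip": -1}
    - {"linear": [0, 0, 0.08], "turn": 0, "grip": -1}
    - {"linear": [0, 0, 0.085], "turn": 0, "grip": -1}
    - {"linear": [0, 0, 0.085], "turn": 0, "grip": -1}

```text
clock: 7.25
tool_pos: [0.462, -0.0022, 0.1197]
eef_rot: [-0.638, 0.77, 0.0, -0.0]
contact_force: [0.5, -0.4, -0.2]
width: -0.0003
```

```bash
python3 - <<'E'
from workcell import bot, optics
import cv2
s=optics.snapshot("side"); a=s["pixels"][:,:,::-1][80:280,180:380]
print(bot.sense()['contact_force'],bot.sense()['tool_pos'])
cv2.imwrite(f"pics/side3.png",cv2.resize(a,(600,600),interpolation=cv2.INTER_CUBIC))
E
```

```text
[ 0.7797631   0.36048864 -0.21567735] [ 0.46204867 -0.00225537  0.11972382]
```

View pics/side3.png

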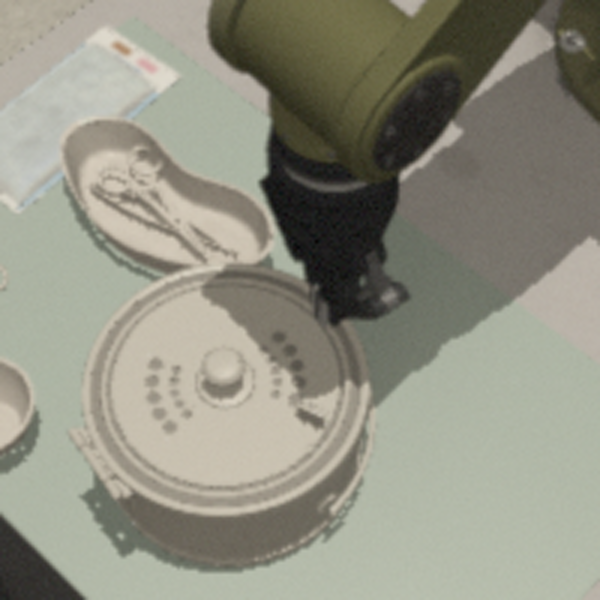

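Emit:
step_arm:
  targets:
    - {"linear": [0, 0, 0.005], "turn": 0, "grip": -1}
    - {"linear": [0, 0, 0.01], "turn": 0, "grip": -1}
    - {"linear": [0, 0, 0.014], "turn": 0, "grip": -1}
    - {"linear": [0, 0, 0.018], "turn": 0, "grip": -1}
    - {"linear": [0, 0, 0.021], "turn": 0, "grip": -1}
    - {"linear": [0, 0, 0.024], "turn": 0, "grip": -1}
    - {"linear": [0, 0, 0.027], "turn": 0, "grip": -1}
    - {"linear": [0, 0, 0.03], "turn": 0, "grip": -1}
    - {"linear": [0, 0, 0.03], "turn": 0, "grip": -1}
    - {"linear": [0, 0, 0.03], "turn": 0, "grip": -1}

```text
clock: 8.3
tool_pos: [0.4621, -0.0022, 0.117]
eef_rot: [-0.638, 0.77, -0.0, 0.0]
contact_force: [-1.1, -0.4, 5.9]
width: -0.0001
```

Emit:
step_arm:
  targets:
    - {"linear": [0, 0, 0.002], "turn": 0, "grip": -1}
    - {"linear": [0, 0, 0.004], "turn": 0, "grip": -1}
    - {"linear": [0, 0, 0.006], "turn": 0, "grip": -1}
    - {"linear": [0, 0, 0.006], "turn": 0, "grip": -1}
    - {"linear": [0, 0, 0.006], "turn": 0, "grip": -1}
    - {"linear": [0, 0, 0.006], "turn": 0, "grip": -1}
    - {"linear": [0, 0, 0.006], "turn": 0, "grip": -1}
    - {"linear": [0, 0, 0.006], "turn": 0, "grip": -1}
    - {"linear": [0, 0, 0.006], "turn": 0, "grip": -1}
    - {"linear": [0, 0, 0.006], "turn": 0, "grip": -1}

```text
clock: 9.3
tool_pos: [0.4621, -0.0022, 0.1169]
eef_rot: [-0.638, 0.77, -0.0, 0.0]
contact_force: [-3.8, 0.4, 11.7]
width: 0.0002
```

Emit:
step_arm:
  targets:
    - {"linear": [0, 0, -0.05], "turn": 0, "grip": -1}
    - {"linear": [0, 0, -0.15], "turn": 0, "grip": -1}
    - {"linear": [0, 0, -0.3], "turn": 0, "grip": -1}
    - {"linear": [0, 0.1, -0.45], "turn": 0, "grip": -1}
    - {"linear": [0, 0.3, -0.5], "turn": 0, "grip": -1}
    - {"linear": [0, 0.5, -0.5], "turn": 0, "grip": -1}
    - {"linear": [0, 0.7, -0.5], "turn": 0, "grip": -1}
    - {"linear": [0, 0.9, -0.5], "turn": 0, "grip": -1}
    - {"linear": [0, 1, -0.5], "turn": 0, "grip": -1}
    - {"linear": [0, 1, -0.5], "turn": 0, "grip": -1}

```text
clock: 10.3
tool_pos: [0.3634, 0.0165, 0.1667]
eef_rot: [-0.638, 0.77, -0.0, 0.0]
contact_force: [0.4, -0.4, -0.1]
width: -0.0002
```

```bash
python3 - <<'E'
from workcell import bot, optics
import cv2
s=optics.snapshot("side"); a=s["pixels"][:,:,::-1][150:275,195:320]; cv2.imwrite("pics/sided.png",cv2.resize(a,None,fx=4.8,fy=4.8,interpolation=cv2.INTER_CUBIC))
s=optics.snapshot("top"); a=s["pixels"][:,:,::-1][130:260,245:375]; cv2.imwrite("pics/topd.png",cv2.resize(a,None,fx=4.6,fy=4.6,interpolation=cv2.INTER_CUBIC))
print(bot.sense()['contact_force'],bot.sense()['tool_pos'])
E
cat > ov.py <<'E'
from h import *
import sys
q=eval(sys.argv[1])
for c,n,(x0,y0),k in((T,'top',(245,130),4.6),(S,'side',(195,150),4.8)):
    im=cv2.imread(f"pics/{n}d.png")
    def dr(P,lid,col):
        for u in (proj(c,world(q,P,lid))+.4-[x0,y0])*k: cv2.circle(im,tuple(int(v) for v in u),1,col,-1)
    dr(circ(.074,.1015),1,(0,0,255)); dr(circ(.0145,.122,40),1,(255,0,0)); dr(circ(.09,.0),0,(255,0,255))
    dr([[.0985,v,.0995] for v in np.linspace(-.03,.03,13)],0,(0,255,0))
    b=1.92+q[4];dr([[r*np.cos(b),r*np.sin(b),z] for r in np.linspace(.053,.073,9) for z in(.1015,.1195)],1,(255,255,0))
    cv2.imwrite(f"pics/{n}fit2.png",im)
E
python3 ov.py "[.5456,-.0172,-.189,0,.0925]"
```

```text
[-0.12539742  0.36008166  0.25441342] [0.36446002 0.01627599 0.16660406]
```

View pics/sidefit2.png

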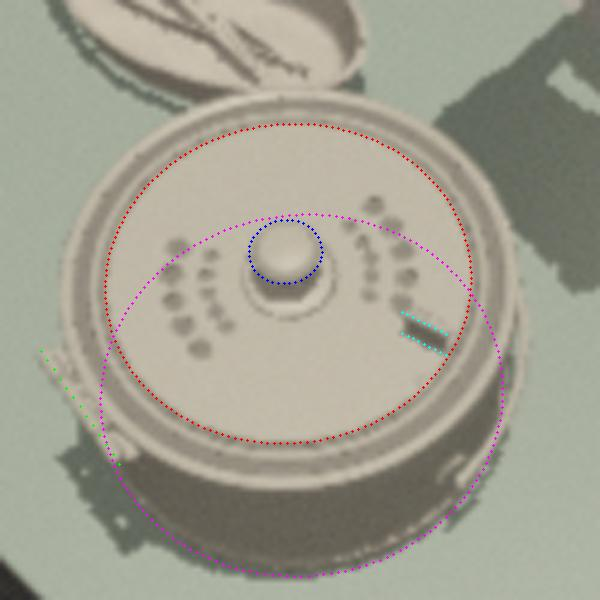

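View pics/topfit2.png

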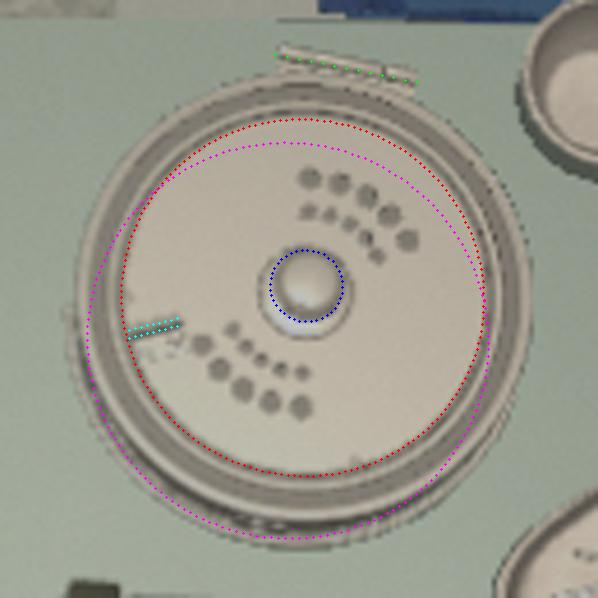

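```bash
python3 - <<'E'
from rows import *
rows([(.46,.035,.1667,-1.318),(.554,.049,.1667,-1.318),(.554,.049,.125,-1.318)])
E
```

```text
p [0.3645 0.0163 0.1666] az -1.7579 F [-0.1  0.4  0.3] t 10.4
[-0.362, -0.904, -0.001] -0.56
[-0.674, -1.801, -0.001] -0.56
[-0.674, -1.801, 0.416] -0.56
```

Emit:
step_arm:
  targets:
    - {"linear": [-0.036, -0.09, 0], "turn": -0.06, "grip": -1}
    - {"linear": [-0.072, -0.18, 0], "turn": -0.12, "grip": -1}
    - {"linear": [-0.11, -0.27, 0], "turn": -0.18, "grip": -1}
    - {"linear": [-0.145, -0.36, 0], "turn": -0.24, "grip": -1}
    - {"linear": [-0.18, -0.45, 0], "turn": -0.3, "grip": -1}
    - {"linear": [-0.22, -0.54, 0], "turn": -0.36, "grip": -1}
    - {"linear": [-0.25, -0.63, 0], "turn": -0.42, "grip": -1}
    - {"linear": [-0.29, -0.72, 0], "turn": -0.48, "grip": -1}
    - {"linear": [-0.33, -0.81, 0], "turn": -0.54, "grip": -1}
    - {"linear": [-0.36, -0.9, 0], "turn": -0.56, "grip": -1}

```text
clock: 11.4
tool_pos: [0.46, 0.035, 0.166]
eef_rot: [0.791, -0.612, -0.0, 0.0]
contact_force: [-0.4, -0.1, -0.4]
width: -0.0003
```

```bash
python3 - <<'E'
from rows import *
rows([(.554,.049,.1667,-1.318),(.554,.049,.125,-1.318)])
E
```

```text
p [0.46  0.035 0.166] az -1.3169 F [-0.4 -0.1 -0.4] t 11.4
[0.101, -0.945, -0.007] 0.001
[0.101, -0.945, 0.41] 0.001
```

Emit:
step_arm:
  targets:
    - {"linear": [0.02, -0.19, 0], "turn": 0, "grip": -1}
    - {"linear": [0.04, -0.38, 0], "turn": 0, "grip": -1}
    - {"linear": [0.06, -0.57, 0], "turn": 0, "grip": -1}
    - {"linear": [0.08, -0.76, 0], "turn": 0, "grip": -1}
    - {"linear": [0.1, -0.945, 0], "turn": 0, "grip": -1}
    - {"linear": [0.1, -0.945, 0.05], "turn": 0, "grip": -1}
    - {"linear": [0.1, -0.945, 0.15], "turn": 0, "grip": -1}
    - {"linear": [0.1, -0.945, 0.25], "turn": 0, "grip": -1}
    - {"linear": [0.1, -0.945, 0.35], "turn": 0, "grip": -1}
    - {"linear": [0.1, -0.945, 0.41], "turn": 0, "grip": -1}

```text
clock: 12.4
tool_pos: [0.5523, 0.0489, 0.1239]
eef_rot: [0.791, -0.612, -0.001, 0.0]
contact_force: [0.2, -0.9, 0.5]
width: 0.0002
```

```bash
cat > arc.py <<'E'
from rows import *
import sys
C=np.array([.5455,-.018])
def pt(th,d,r=.063,z=.125):  # th shutter angle
    b=1.92-.189+th; rh=np.array([np.cos(b),np.sin(b)]); t=np.array([-rh[1],rh[0]])
    p=C+r*rh-d*t; return (p[0],p[1],z,b-np.pi)
E
python3 - <<'E'
from arc import *
from workcell import optics
import cv2
s=optics.snapshot("side"); a=s["pixels"][:,:,::-1][80:280,180:380]
cv2.imwrite(f"pics/side4.png",cv2.resize(a,(600,600),interpolation=cv2.INTER_CUBIC))
rows([pt(.0925,.0128),pt(.0925,.0108)])
E
```

```text
p [0.5521 0.0489 0.1234] az -1.3182 F [-0.9 -0.4 -0.7] t 12.45
[0.001, 0.103, -0.016] -0.0
[0.001, 0.123, -0.016] -0.0
```

View pics/side4.png

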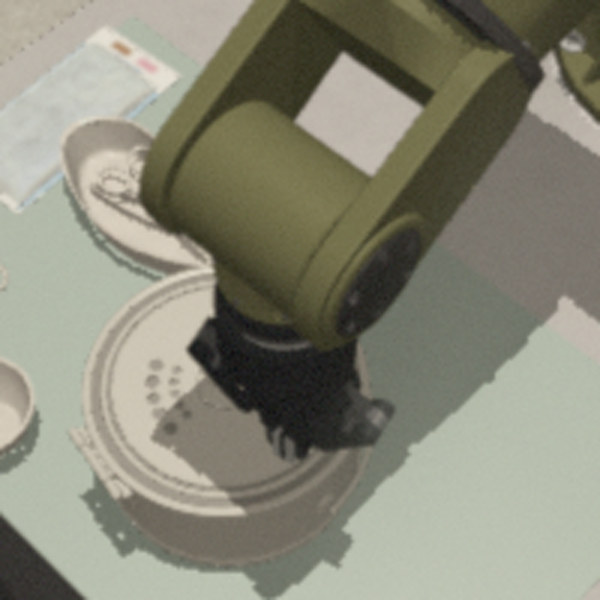

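Emit:
step_arm:
  targets:
    - {"linear": [0, 0.02, -0.01], "turn": 0, "grip": -1}
    - {"linear": [0, 0.04, -0.02], "turn": 0, "grip": -1}
    - {"linear": [0, 0.055, -0.02], "turn": 0, "grip": -1}
    - {"linear": [0, 0.07, -0.02], "turn": 0, "grip": -1}
    - {"linear": [0, 0.08, -0.02], "turn": 0, "grip": -1}
    - {"linear": [0, 0.09, -0.02], "turn": 0, "grip": -1}
    - {"linear": [0, 0.1, -0.02], "turn": 0, "grip": -1}
    - {"linear": [0, 0.11, -0.02], "turn": 0, "grip": -1}
    - {"linear": [0, 0.12, -0.02], "turn": 0, "grip": -1}
    - {"linear": [0, 0.13, -0.02], "turn": 0, "grip": -1}

```text
clock: 13.45
tool_pos: [0.5404, 0.0457, 0.1272]
eef_rot: [0.791, -0.612, 0.0, -0.0]
contact_force: [2.4, 0.5, -0.8]
width: -0.0002
```

```bash
python3 - <<'E'
from arc import *
from workcell import optics
rows([pt(.0925,.0128),pt(.25,.0128)])
E
```

```text
p [0.5404 0.0457 0.1272] az -1.3181 F [ 2.4  0.5 -0.8] t 13.45
[-0.0, -0.018, 0.022] -0.0
[-0.013, 0.082, 0.022] -0.201
```

```bash
python3 - <<'E'
from arc import *
rows([pt(t,.0128,z=.1265) for t in np.linspace(.14,.59,10)])
E
```

```text
p [0.5404 0.0457 0.1272] az -1.3181 F [ 2.4  0.5 -0.8] t 13.45
[-0.006, 0.012, 0.007] -0.06
[-0.01, 0.044, 0.007] -0.124
[-0.012, 0.076, 0.007] -0.188
[-0.013, 0.108, 0.007] -0.251
[-0.012, 0.14, 0.007] -0.315
[-0.01, 0.172, 0.007] -0.379
[-0.006, 0.204, 0.007] -0.442
[-0.001, 0.236, 0.007] -0.506
[0.006, 0.267, 0.007] -0.57
[0.015, 0.298, 0.007] -0.633
```

Emit:
step_arm:
  targets:
    - {"linear": [-0.006, 0.015, 0.007], "turn": -0.06, "grip": -1}
    - {"linear": [-0.01, 0.044, 0.007], "turn": -0.124, "grip": -1}
    - {"linear": [-0.012, 0.076, 0.007], "turn": -0.188, "grip": -1}
    - {"linear": [-0.013, 0.108, 0.007], "turn": -0.251, "grip": -1}
    - {"linear": [-0.012, 0.14, 0.007], "turn": -0.315, "grip": -1}
    - {"linear": [-0.01, 0.172, 0.007], "turn": -0.379, "grip": -1}
    - {"linear": [-0.006, 0.204, 0.007], "turn": -0.442, "grip": -1}
    - {"linear": [-0.001, 0.236, 0.007], "turn": -0.506, "grip": -1}
    - {"linear": [0.006, 0.267, 0.007], "turn": -0.57, "grip": -1}
    - {"linear": [0.015, 0.298, 0.007], "turn": -0.633, "grip": -1}

```text
clock: 14.45
tool_pos: [0.5119, 0.0367, 0.1267]
eef_rot: [0.917, -0.398, 0.0, -0.0]
contact_force: [2.3, 0.6, -0.1]
width: 0.0001
```

```bash
python3 - <<'E'
from arc import *
from workcell import optics
import cv2
for n in ("top","side"):
    s=optics.snapshot(n); a=s["pixels"][:,:,::-1]; a=a[100:275,230:405] if n=="top" else a[80:280,180:380]
    cv2.imwrite(f"pics/{n}5.png",cv2.resize(a,(600,600),interpolation=cv2.INTER_CUBIC))
rows([pt(t,.0128,z=.1265) for t in np.linspace(.59,1.04,10)])
print(bot.sense()['joint_pos'].round(2))
E
```

```text
p [0.5117 0.0367 0.1266] az -0.8203 F [-0.4  0.8  0.7] t 14.55
[0.0, -0.002, 0.001] 0.0
[-0.005, 0.029, 0.001] -0.063
[-0.009, 0.061, 0.001] -0.127
[-0.012, 0.093, 0.001] -0.191
[-0.013, 0.125, 0.001] -0.254
[-0.012, 0.157, 0.001] -0.318
[-0.009, 0.189, 0.001] -0.382
[-0.005, 0.221, 0.001] -0.445
[0.0, 0.253, 0.001] -0.509
[0.007, 0.284, 0.001] -0.573
[ 0.    0.36  1.75 -0.    1.03  0.82]
```

View pics/side5.png

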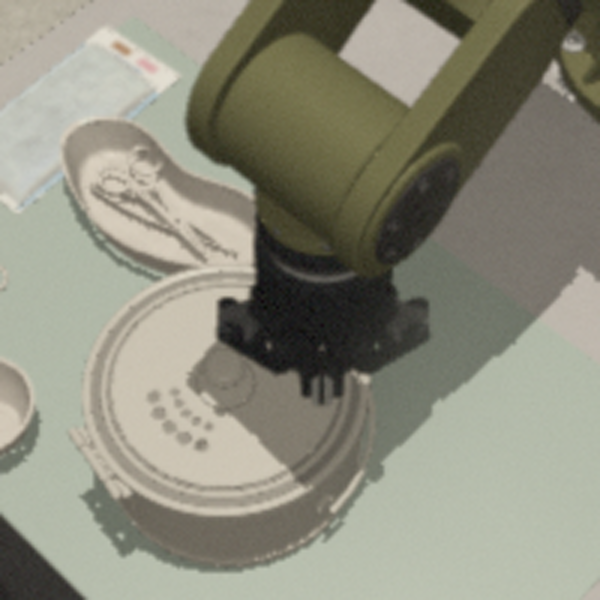

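Emit:
step_arm:
  targets:
    - {"linear": [-0.002, 0.015, 0], "turn": -0.03, "grip": -1}
    - {"linear": [-0.005, 0.03, 0], "turn": -0.063, "grip": -1}
    - {"linear": [-0.009, 0.062, 0], "turn": -0.127, "grip": -1}
    - {"linear": [-0.012, 0.094, 0], "turn": -0.191, "grip": -1}
    - {"linear": [-0.013, 0.126, 0], "turn": -0.254, "grip": -1}
    - {"linear": [-0.012, 0.158, 0], "turn": -0.318, "grip": -1}
    - {"linear": [-0.009, 0.19, 0], "turn": -0.382, "grip": -1}
    - {"linear": [-0.005, 0.222, 0], "turn": -0.445, "grip": -1}
    - {"linear": [0, 0.253, 0], "turn": -0.509, "grip": -1}
    - {"linear": [0.007, 0.284, 0], "turn": -0.573, "grip": -1}

```text
clock: 15.55
tool_pos: [0.4916, 0.0169, 0.1266]
eef_rot: [0.983, -0.183, 0.0, -0.0]
contact_force: [1.2, 1.3, -0.2]
width: -0.0002
```

```bash
python3 - <<'E'
from arc import *
from workcell import optics
import cv2
rows([pt(t,.0128,z=.1265) for t in np.linspace(1.08,1.44,10)])
E
```

```text
p [0.4916 0.0169 0.1266] az -0.3681 F [ 1.2  1.3 -0.2] t 15.55
[-0.006, 0.027, 0.001] -0.048
[-0.009, 0.053, 0.001] -0.099
[-0.012, 0.078, 0.001] -0.15
[-0.014, 0.104, 0.001] -0.201
[-0.014, 0.13, 0.001] -0.252
[-0.014, 0.155, 0.001] -0.302
[-0.012, 0.181, 0.001] -0.353
[-0.01, 0.207, 0.001] -0.404
[-0.006, 0.232, 0.001] -0.455
[-0.002, 0.257, 0.001] -0.506
```

Still in contact (about 1.8 N), at about 1.04 rad. Next, up to about 1.44.

Emit:
step_arm:
  targets:
    - {"linear": [-0.006, 0.027, 0], "turn": -0.048, "grip": -1}
    - {"linear": [-0.009, 0.053, 0], "turn": -0.099, "grip": -1}
    - {"linear": [-0.012, 0.078, 0], "turn": -0.15, "grip": -1}
    - {"linear": [-0.014, 0.104, 0], "turn": -0.201, "grip": -1}
    - {"linear": [-0.014, 0.13, 0], "turn": -0.252, "grip": -1}
    - {"linear": [-0.014, 0.155, 0], "turn": -0.302, "grip": -1}
    - {"linear": [-0.012, 0.181, 0], "turn": -0.353, "grip": -1}
    - {"linear": [-0.01, 0.207, 0], "turn": -0.404, "grip": -1}
    - {"linear": [-0.006, 0.232, 0], "turn": -0.455, "grip": -1}
    - {"linear": [-0.002, 0.257, 0], "turn": -0.506, "grip": -1}

```text
clock: 16.55
tool_pos: [0.482, -0.0069, 0.1265]
eef_rot: [1.0, 0.014, 0.0, -0.0]
contact_force: [0.8, 2.1, 0.7]
width: -0.0001
```

```bash
python3 - <<'E'
from arc import *
rows([pt(t,.0128,z=.1265) for t in np.linspace(1.455,1.59,10)])
E
```

```text
p [ 0.482  -0.0069  0.1265] az 0.0289 F [0.8 2.1 0.7] t 16.55
[-0.001, 0.011, 0.0] -0.02
[-0.002, 0.021, 0.0] -0.039
[-0.004, 0.03, 0.0] -0.058
[-0.005, 0.04, 0.0] -0.077
[-0.007, 0.049, 0.0] -0.096
[-0.008, 0.059, 0.0] -0.115
[-0.009, 0.068, 0.0] -0.134
[-0.01, 0.078, 0.0] -0.153
[-0.01, 0.088, 0.0] -0.173
[-0.011, 0.097, 0.0] -0.192
```

Emit:
step_arm:
  targets:
    - {"linear": [-0.001, 0.011, 0], "turn": -0.02, "grip": -1}
    - {"linear": [-0.002, 0.021, 0], "turn": -0.039, "grip": -1}
    - {"linear": [-0.004, 0.03, 0], "turn": -0.058, "grip": -1}
    - {"linear": [-0.005, 0.04, 0], "turn": -0.077, "grip": -1}
    - {"linear": [-0.007, 0.049, 0], "turn": -0.096, "grip": -1}
    - {"linear": [-0.008, 0.056, 0], "turn": -0.115, "grip": -1}
    - {"linear": [-0.008, 0.06, 0], "turn": -0.12, "grip": -1}
    - {"linear": [-0.009, 0.064, 0], "turn": -0.13, "grip": -1}
    - {"linear": [-0.009, 0.067, 0], "turn": -0.134, "grip": -1}
    - {"linear": [-0.009, 0.07, 0], "turn": -0.14, "grip": -1}

```text
clock: 17.55
tool_pos: [0.4813, -0.014, 0.1265]
eef_rot: [0.998, 0.068, -0.0, 0.0]
contact_force: [0.8, 2.3, 1.4]
width: 0.0001
```

Emit:
step_arm:
  targets:
    - {"linear": [0, 0.002, 0], "turn": -0.004, "grip": -1}
    - {"linear": [0, 0.004, 0], "turn": -0.008, "grip": -1}
    - {"linear": [0, 0.006, 0], "turn": -0.012, "grip": -1}
    - {"linear": [0, 0.008, 0], "turn": -0.016, "grip": -1}
    - {"linear": [0, 0.01, 0], "turn": -0.02, "grip": -1}
    - {"linear": [0, 0.012, 0], "turn": -0.024, "grip": -1}
    - {"linear": [0, 0.014, 0], "turn": -0.028, "grip": -1}
    - {"linear": [0, 0.014, 0], "turn": -0.028, "grip": -1}
    - {"linear": [0, 0.014, 0], "turn": -0.028, "grip": -1}
    - {"linear": [0, 0.014, 0], "turn": -0.028, "grip": -1}

```text
clock: 18.55
tool_pos: [0.4812, -0.0148, 0.1264]
eef_rot: [0.997, 0.079, -0.0, -0.001]
contact_force: [-0.5, 8.1, 3.3]
width: -0.0002
```

Emit:
step_arm:
  targets:
    - {"linear": [0, -0.01, 0], "turn": 0, "grip": -1}
    - {"linear": [0, -0.03, 0], "turn": 0, "grip": -1}
    - {"linear": [0, -0.07, 0], "turn": 0, "grip": -1}
    - {"linear": [0, -0.12, 0], "turn": 0, "grip": -1}
    - {"linear": [0, -0.15, -0.05], "turn": 0, "grip": -1}
    - {"linear": [0, -0.15, -0.2], "turn": 0, "grip": -1}
    - {"linear": [0, -0.15, -0.4], "turn": 0, "grip": -1}
    - {"linear": [0, -0.15, -0.6], "turn": 0, "grip": -1}
    - {"linear": [0, -0.15, -0.8], "turn": 0, "grip": -1}
    - {"linear": [0, -0.15, -0.9], "turn": 0, "grip": -1}

```text
clock: 19.55
tool_pos: [0.4795, -0.0004, 0.2184]
eef_rot: [0.997, 0.079, 0.001, 0.0]
contact_force: [0.2, 1.2, 0.3]
width: -0.0003
```

Emit:
step_arm:
  targets:
    - {"linear": [-0.1, 0, 0], "turn": 0, "grip": -1}
    - {"linear": [-0.2, 0, 0], "turn": 0, "grip": -1}
    - {"linear": [-0.3, 0, 0], "turn": 0, "grip": -1}
    - {"linear": [-0.4, 0, 0], "turn": 0, "grip": -1}
    - {"linear": [-0.5, 0, 0], "turn": 0, "grip": -1}
    - {"linear": [-0.6, 0, 0], "turn": 0, "grip": -1}
    - {"linear": [-0.7, 0, 0], "turn": 0, "grip": -1}
    - {"linear": [-0.8, 0, 0], "turn": 0, "grip": -1}
    - {"linear": [-0.9, 0, 0], "turn": 0, "grip": -1}
    - {"linear": [-1, 0, 0], "turn": 0, "grip": -1}

```text
clock: 20.55
tool_pos: [0.3796, -0.0165, 0.2165]
eef_rot: [0.997, 0.079, 0.0, 0.0]
contact_force: [0.9, -0.5, 0.6]
width: -0.0005
```

```bash
python3 - <<'E'
from workcell import bot, optics
import cv2
s=optics.snapshot("side"); a=s["pixels"][:,:,::-1][150:275,195:320]; cv2.imwrite("pics/sided.png",cv2.resize(a,None,fx=4.8,fy=4.8,interpolation=cv2.INTER_CUBIC))
s=optics.snapshot("top"); a=s["pixels"][:,:,::-1][130:260,245:375]; cv2.imwrite("pics/topd.png",cv2.resize(a,None,fx=4.6,fy=4.6,interpolation=cv2.INTER_CUBIC))
print(bot.sense()['contact_force'],bot.sense()['tool_pos'])
E
python3 ov.py "[.5456,-.0172,-.189,0,1.571]"
```

```text
[-0.38493769  0.82679713  0.13658452] [ 0.37949382 -0.01646505  0.2166068 ]
```

View pics/sidefit2.png

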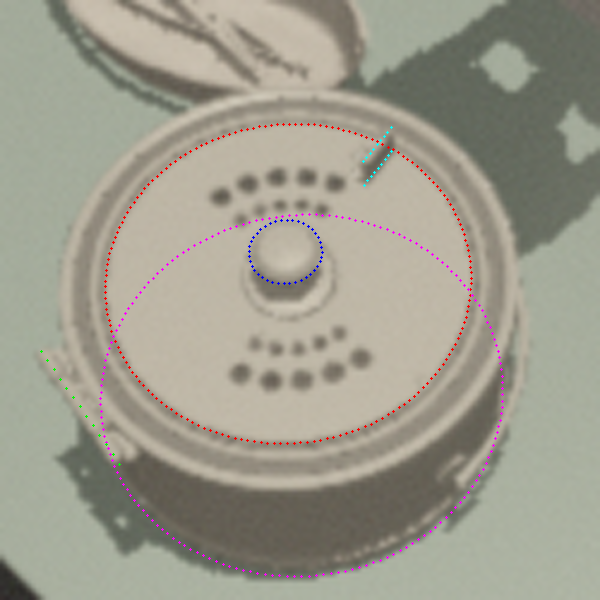

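View pics/topfit2.png

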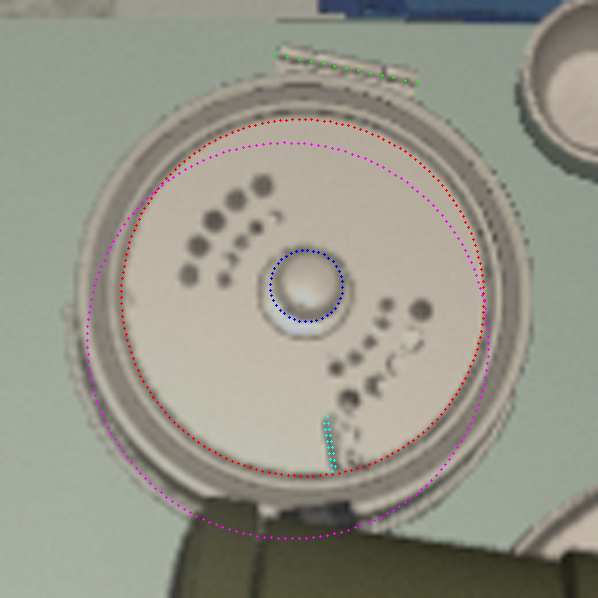

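```bash
python3 - <<'E'
from h import *
a=cv2.imread("pics/sided.png")[100:220,300:440]; b=cv2.imread("pics/topd.png")[380:500,260:400]
o=[a,b]
for th,col in((1.571,(0,0,255)),(1.48,(255,0,0))):
    im1,im2=cv2.imread("pics/sided.png"),cv2.imread("pics/topd.png"); q=[.5456,-.0178,-.189,0]
    for c,im,off,k in((S,im1,(195,150),4.8),(T,im2,(245,130),4.6)):
        t=1.92+th
        P=[[r*np.cos(t)-w*np.sin(t),r*np.sin(t)+w*np.cos(t),z] for r in (.053,.073) for w in(-.00175,.00175) for z in(.1015,.1195)]
        for u in (proj(c,world(q,P))+.4-off)*k: cv2.circle(im,tuple(int(v) for v in u),1,col,-1)
    o+=[im1[100:220,300:440],im2[380:500,260:400]]
im=np.vstack([np.hstack(o[0::2]),np.hstack(o[1::2])]); cv2.imwrite("pics/z.png",cv2.resize(im,None,fx=1.9,fy=1.9,interpolation=cv2.INTER_CUBIC))
E
```

```text
(no output)
```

View pics/z.png

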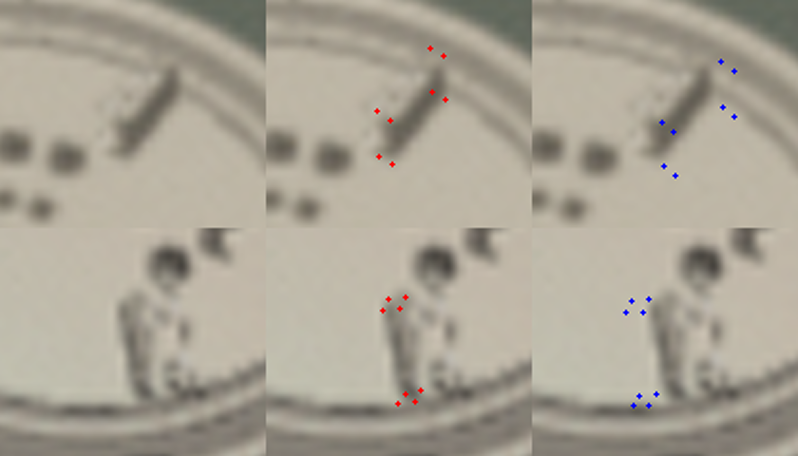

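```bash
python3 -c "
from workcell import bot
print(bot.finish_job())"
```

```text
the job is handed in; nothing more can be done
None
```

I pressed the lid fully shut and pushed the shutter tab round to its open stop, then handed the job in after about 21 of the 48 s. No verdict was reported, so the state below rests on my own checks.

- **Lid:** I pressed it at the front with the closed fingertips until it stopped dead at 100 mm. The press read about 12 N, well under the 50 N limit. The drum outline with the lid at 0 rad matched both camera views.
- **Shutter:** I pushed the tab along its arc. At every reading taken while the arm was moving the force was about 1.8–2.5 N. It rose to about 8 N at the stop, against the 20 N limit. In the final pictures the tab lies on the predicted 1.571 rad position, and clearly not at 1.48.
- **One odd reading:** with the arm held still for pictures at about 0.59 rad, the reading fell to about 1 N, near the sensor noise. The push resumed from that same point.
- **Drum:** it matched its starting position in the pictures, to within about 1–2 mm.
- **Bystanders:** I did not measure them separately. The kidney dish and gallipot showed no movement in the parts the final pictures covered. The haemostat and marker were not in those pictures, but the arm's path stayed clear of both.
- **Vent holes:** in the top view a few holes on the lower right look partly bright rather than dark. I took that to be reflection, because the tab is at its stop.

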